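# Seat a mixer spindle in the cross-drilling V-block

## Task

The new mixer spindle has to be set up in the blue V-block jig for cross-drilling: take it from the wooden rest and lay it in the open mouth of the V, domed end first. Slide it in under the sprung roller until it sits down on both flanks of the V and its domed end meets the stop screw, and lean on it there gently, with about 7 N more than it took to slide, for half a second; never press the screw with more than 15 N, which would spoil its setting. Then let go so that it stays seated against the screw, and leave the mug, jar, biscuits and screwdriver alone.

Things in the scene. Friction and masses are not known exactly. Their poses are not given: they have to be found in the camera images.
- spindle_mid (a point): Centre of the bright hollow steel spindle: rod 16 mm in diameter, 195 mm long, about 0.2 kg. Its own +x runs along the rod to the domed plain end, 97.5 mm away; the other end is a brass-coloured journal, 10 mm in diameter, its last 14 mm. It starts level on the rest with its axis 48 mm above the table, and can be gripped anywhere; gripped off-centre and loosely it sags.
- spindle_nose (a point): Tip of the spindle's domed end (hemisphere of radius 8 mm), on the rod's axis; +x points out of the rod.
- jig: Fixed blue V-block jig; origin under its middle on the table, +x is the way the spindle is pushed in, z up. 90 degree V, open on top, from x=-45 to 55 mm; root 38.7 mm, rims 53.7 mm up at y=+-15 mm. A seated spindle's axis is at y=0, z=50 mm. Steel bridge over the V at x=-14 to 4 mm, 62 mm up at its lowest, 79 mm tall. Base plate 10 mm thick, x=-63 to 97, y=+-45 mm.
- v_mouth (a point): Where the axis of a seated spindle passes the open front end of the V (jig x=-45, y=0, z=50 mm); +x along the V into the jig. The 31 mm of V from here to the bridge lies open from above.
- holddown (a joint): White sprung roller behind the bridge, 16 mm in diameter, at jig x=20 mm: 0 = down, its underside 56 mm up; about 0.12 rad when the spindle's nose has passed under and lifted it 2 mm. It then presses on the spindle with about 4 N, and sliding the spindle takes some 1 to 5 N. With a few newtons still on the screw when let go, the roller keeps the spindle there.
- flank_left: Left ground steel flank of the V (+y side seen along jig +x); its frame is the jig's.
- flank_right: Right ground steel flank of the V (-y side); its frame is the jig's.
- rest: Fixed wooden rest: base board 185 x 70 x 12 mm, two notched uprights 12 mm thick at its x=+-76.5 mm, 51 mm tall, that carry the spindle; between them the rod is free. Origin under its middle, +x the way the spindle's domed end points.
- endplate: Steel end plate that closes the V: front face at jig x=55 mm, top 66 mm up; origin at the middle of the front face, 50 mm up, on the V's axis. A brass stop screw, 8 mm in diameter, comes through here along the axis towards the spindle; its tip stands 5 to 25 mm out of the front face, as last set. How far is not reported: find it by feel. Both are rigid.
- mug: White mug, 80 mm in diameter, 90 mm tall, a bystander.
- jar: Amber glass jar with a black cap, 60 mm in diameter, 60 mm tall, a bystander.
- biscuits: Orange biscuit packet 60 x 170 x 45 mm, a bystander.
- screwdriver: Screwdriver lying on the table, a bystander.
Things that resemble listed ones, but are neither listed nor needed, are in the scene too. What is meant by the part that bears spindle_mid is not pink, and is the smaller of those in its own colour.

How it is judged (in metres and radians):
On the way:
1. the spindle bears on both flanks of the V while its domed end is pressed on the stop screw with more than 4 N (contact force between spindle and endplate above 4 N and contact force between spindle and flank_left above 0.3 N and contact force between spindle and flank_right above 0.3 N), for 0.4 s.
At the end, for the whole second after the job is handed in: The released spindle rests on both flanks of the V (over 0.3 N on each, within 2 degrees of the V's direction), held down by the lifted roller, with its domed end bearing on the stop screw (over 0.2 N), and is at rest (contact force between spindle and endplate above 0.2 N and x of spindle_nose in the frame of jig above 0.02 m and contact force between spindle and flank_left above 0.3 N and contact force between spindle and flank_right above 0.3 N and angle between the x axis of spindle_mid and the x axis of jig, either way round below 0.035 rad and value of joint holddown above 0.06 rad and linear speed of spindle below 0.01 m/s); the robot touches nothing.
It fails at once if the stop screw is pressed with more than 15 N (contact force between spindle and endplate above 15 N).
It fails at once if the mug is moved by more than 20 mm (distance of mug from where it was at the start of the episode above 0.02 m).
It fails at once if the jar is moved by more than 20 mm (distance of jar from where it was at the start of the episode above 0.02 m).
It fails at once if the biscuits is moved by more than 20 mm (distance of biscuits from where it was at the start of the episode above 0.02 m).
It fails at once if the screwdriver is moved by more than 20 mm (distance of screwdriver from where it was at the start of the episode above 0.02 m).
It also fails if it takes over 58 s, if anything falls off the work surface, if the arm or the gripper's body presses on something with over 40 N, if the wrist force passes 120 N, or if a joint passes its speed limit or range.

## Robot

A 6-joint arm with a two-finger parallel gripper is mounted at the origin on the work surface. World frame = base frame: x ahead of the robot, y to its left, z up, the work surface at z = 0. Lengths are in m, angles in degrees, forces in N, time in s.
With the tool pointing down it reaches from about 0.325 to 0.85 m from the base axis. Payload 15.5 kg.
Tool frame: the origin (TCP) lies midway between the tips of the shut fingers; the grasp point (between the pads) lies 19 mm behind it; y points along the fingers, x is the direction in which the jaws open and shut, and the axes are right-handed (so a half turn about y gives the same grasp; the last joint's range is limited). The gripper opens to 91 mm and grips with 3 to 60 N. Pads are 32 mm wide; open, the fingers measure 118 mm over their backs; the gripper's body (76 mm by 178 mm) begins 60 mm behind the grasp point.
Start: joints at [69.185, 28.281, 77.091, -0, 74.628, -5.472], TCP at [0.165, 0.603, 0.214] pointing down, gripper open.
Joint ranges: [-166.48, 166.48], [-47.26, 123.95], [12.59, 153.08], [-70.14, 250.14], [6.76, 159.57], [-176.63, 176.63]. Speed limits (degrees/s): [108.29, 108.29, 147.25, 172.46, 172.46, 172.46].

## Interface

Orientations are given as a 3x3 rotation matrix whose columns are the frame's x, y, z axes.
In Python, from bench import ctrl gives the robot as it stands. The module is installed in compiled form; this text tells all that it offers. Calls block until the motion is done:
- ctrl.goto(position, orientation): joint-space move of the TCP to a pose.
- ctrl.move_l(position, vel=0.15, ori=None, contact_N=None): straight line of the TCP; ori=None keeps the orientation; vel is the mean speed in m/s. With contact_N (N) it stops when the force on the tool has changed by that much, and returns True; else False.
- ctrl.movej(angles): joint-space move.
- ctrl.command_gripper(opening): opening from 0.0 (shut) to 1.0 (fully open); the grip force is fixed at half the most; returns when the fingers have stopped.
- ctrl.sleep(seconds).
- ctrl.ik(position, orientation): joint angles nearest the present ones, or None.
- ctrl.read_camera(name): name is "scene" or "top"; returns the picture (420x560x3 uint8, blue, green, red); there is no depth.
- ctrl.camera_params(name): a dict with "fx", "fy", "cx", "cy" (pixels), "pose" (4x4, takes a point from camera to world coordinates). Camera axes: x right, y up, looking along -z (the intrinsics and any distortion apply to the point x, -y, -z); pixel columns grow to the right and rows downward; lengths in m; the calibration is good to about 2 mm. A picture is of the moment at which its call begins. camera_params takes no time and is no camera call.
A pose or a line that the arm cannot do raises ctrl.MotionError and nothing moves.
- ctrl.sign_off(): hands the job in, once; it reports no verdict.
Readings, each from a call of its own:
- ctrl.current_t(): time.
- ctrl.current_q(): joint angles.
- ctrl.current_dq(): joint speeds.
- ctrl.current_effort(): joint torques, N m.
- ctrl.current_tool_pos(): TCP position.
- ctrl.current_eef_rot(): TCP orientation.
- ctrl.current_contact_force(): force on the tool from outside, world axes, zero at the start.
- ctrl.current_wrist_torque(): the same for the moment, N m.
- ctrl.current_grip_width(): opening from 0.0 (shut) to 1.0 (fully open).
Only numpy, scipy, OpenCV 4.12 (cv2) and the standard library are available. Lean on these libraries where they do the work, as an engineer would, in place of code of your own. Each camera call takes 0.05 s, during which the arm holds its last target. There are 200 camera calls.

## Working session

There is one attempt and no reset: what is moved stays moved. The work goes in short steps, each a Python script; the robot and the scene stay as the last script left them, time stands still between calls to the robot, and variables do not carry over. Pictures are saved under pics/ and viewed, about 8 in all and at most 12, crops included, and the job is handed in when it is done.

```bash
mkdir -p pics; python3 - <<'E'
from bench import ctrl
import cv2
for n in("top","scene"):
    cv2.imwrite(f"pics/{n}0.png",ctrl.read_camera(n)); p=ctrl.camera_params(n); print(n,p)
print(ctrl.current_t(),ctrl.current_eef_rot())
E
```

```text
top {'fx': 398.46903498216864, 'fy': 398.46903498216864, 'cx': 271.26757628832047, 'cy': 207.73339295176356, 'pose': array([[-0.00492268,  0.99975381, -0.02163515,  0.44616751],
       [-0.99980445, -0.00450625,  0.01925476,  0.01026881],
       [ 0.01915253,  0.02172571,  0.9995805 ,  1.22201808],
       [ 0.        ,  0.        ,  0.        ,  1.        ]])}
scene {'fx': 395.6171629613505, 'fy': 395.6171629613505, 'cx': 274.26403187110617, 'cy': 212.78205153740257, 'pose': array([[-0.09169153, -0.79344403,  0.60169696,  1.11814688],
       [ 0.99578682, -0.07237504,  0.05630687,  0.05317428],
       [-0.00112851,  0.60432476,  0.79673729,  0.89009339],
       [ 0.        ,  0.        ,  0.        ,  1.        ]])}
0.1 [[ 2.64594896e-01 -3.90949038e-04 -9.64359574e-01]
 [ 9.64359011e-01 -1.04673560e-03  2.64595166e-01]
 [-1.11287273e-03 -9.99999376e-01  1.00054330e-04]]
```

View pics/top0.png

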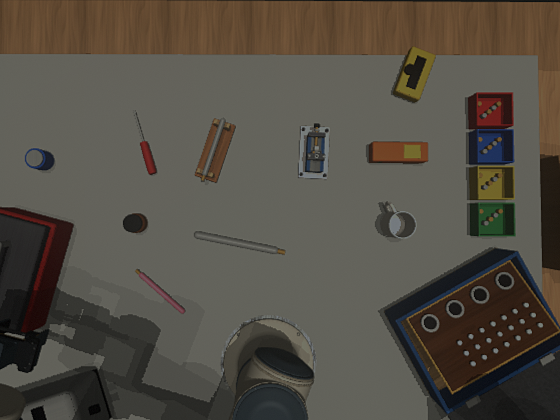

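View pics/scene0.png

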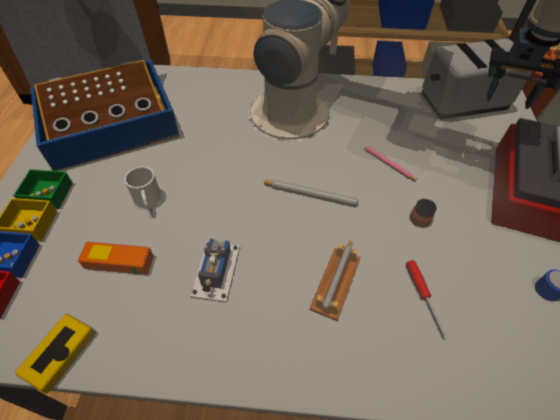

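Candidates for the spindle are the bright rod on the wooden rest (top 215,150), a longer steel rod lying on the table (top 240,243) and a pink rod (top 160,290). I choose the one on the rest, since it is the smaller steel rod and not pink. I'll check that in close crops.

```bash
python3 - <<'E'
import cv2,numpy as np
t=cv2.imread("pics/top0.png");s=cv2.imread("pics/scene0.png")
def c(im,x,y,w=80,h=80,k=5): return cv2.resize(im[y:y+h,x:x+w],None,fx=k,fy=k,interpolation=cv2.INTER_CUBIC)
a=np.hstack([c(t,175,112,80,75),c(t,275,115,80,75)]);b=np.hstack([c(s,300,235,80,75,5),c(s,178,232,80,75)])
im=np.vstack([a,b]);im=cv2.convertScaleAbs(im,alpha=1.3)
im=cv2.resize(im,(800,600) if 0 else (800,750)); cv2.imwrite("pics/c1.png",cv2.resize(im,(640,600)))
E
```

```text
(no output)
```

View pics/c1.png

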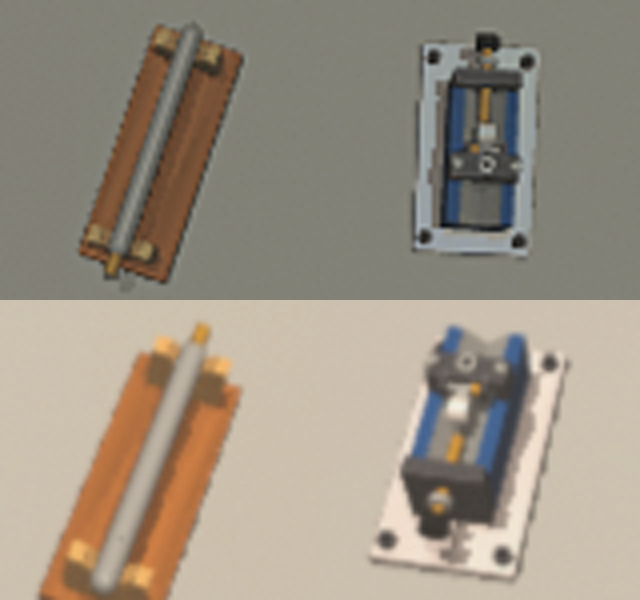

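The rod on the rest is the spindle: dome at top px (223,118), brass journal at (203,180). The jig's mouth faces the robot (plate corners at about (299,177) and (327,178)), and its end plate is on the far side. Next I'll do a joint fit from both cameras.

```bash
cat > h.py <<'E'
from bench import ctrl
import numpy as np, cv2
from scipy.optimize import least_squares
P={n:ctrl.camera_params(n) for n in("top","scene")}
def proj(n,X):
    p=P[n];M=np.linalg.inv(p["pose"]);c=(M[:3,:3]@np.atleast_2d(X).T).T+M[:3,3]
    return np.c_[p["fx"]*c[:,0]/-c[:,2]+p["cx"],p["fy"]*-c[:,1]/-c[:,2]+p["cy"]]
def T(q,L):
    c,s=np.cos(q[2]),np.sin(q[2]);L=np.atleast_2d(L)
    return np.c_[q[0]+c*L[:,0]-s*L[:,1],q[1]+s*L[:,0]+c*L[:,1],L[:,2]]
def fit(obs,q0):
    f=lambda q:np.concatenate([(proj(n,T(q,L))-uv).ravel() for n,L,uv in obs])
    r=least_squares(f,q0,loss="soft_l1"); return r.x,f(r.x)
E
python3 - <<'E'
from h import *
z=.01
jo=[("top",[[.097,.045,z],[.097,-.045,z],[-.063,-.045,z],[-.063,.045,z]],[[301,126],[330,126.75],[326.75,178.5],[298.75,177.5]]),
("scene",[[-.063,-.045,z],[.097,-.045,z],[.097,.045,z]],[[190.5+49.5,247],[190.5,297],[227.5,301.5]])]
# scene view: camera faces robot, so right = +y
jo[1]=("scene",[[-.063,.045,z],[.097,.045,z],[.097,-.045,z]],[[240,247],[227.5,301.5],[190.5,297]])
for o in (jo,jo[:1],jo[1:]):
    q,r=fit(o,[.6,-.1,0]);print("jig",q.round(4),np.degrees(q[2]).round(2),r.round(1))
z=.048
so=[("top",[[.0975,0,z],[-.0975,0,z]],[[223.2,118.2],[203,180.5]]),("scene",[[.0975,0,z],[-.0975,0,z]],[[325,308],[350.75,241.5]])]
for o in (so,so[:1],so[1:]):
    q,r=fit(o,[.6,.2,-.2]);print("sp",q.round(4),np.degrees(q[2]).round(2),r.round(1))
E
```

```text
jig [ 0.627  -0.14   -0.0412] -2.36 [-2.1 -1.2 -1.8 -0.7 -0.3 -0.4 -1.6 -0.5 -1.2 -2.6 -1.2 -1.1 -0.8 -1.2]
jig [ 0.6249 -0.1443 -0.0527] -3.02 [-0.3 -0.6  0.   0.1  0.9  0.4 -0.4 -0. ]
jig [ 0.6306 -0.1363 -0.0495] -2.84 [ 0.2 -1.2 -0.2  0.6  0.1  0.2]
sp [ 0.6467  0.1619 -0.3198] -18.32 [-1.  -0.8 -1.5 -0.5 -0.6 -0.6 -0.9 -0.5]
sp [ 0.6448  0.1583 -0.3135] -17.96 [ 0.1 -0.2 -0.1  0.2]
sp [ 0.6481  0.1637 -0.3247] -18.6 [ 0.  -0.  -0.   0.1]
```

The two cameras agree to about 3 mm after the half-pixel crop correction. Averaged, the spindle is at (0.6464, 0.161) with yaw -18.3°, and the jig at (0.6275, -0.1405) with yaw -2.9°. Grasping 25 mm behind the spindle's centre keeps the pads clear of the V when it is seated.

```bash
cat >> h.py <<'E'
def R(yaw):
    d=np.array([np.cos(yaw),np.sin(yaw),0]);x=np.array([-d[1],d[0],0])
    return np.c_[x,[0,0,-1],-d]
def st(m=""): print(m,"t",round(ctrl.current_t(),2),"p",np.round(ctrl.current_tool_pos(),4),"F",np.round(ctrl.current_contact_force(),2),"M",np.round(ctrl.current_wrist_torque(),2),"g",round(ctrl.current_grip_width(),3))
SP=np.array([.6464,.161,np.radians(-18.3)]); JG=np.array([.6275,-.1405,np.radians(-2.9)])
E
python3 - <<'E'
from h import *
g=T(SP,[-.025,0,.13])[0]
ctrl.command_gripper(.45); st("open")
ctrl.goto(g,R(SP[2])); st("hover")
g[2]=.029; print(ctrl.move_l(g,vel=.1,contact_N=6)); st("down")
im=ctrl.read_camera("top");s=ctrl.read_camera("scene")
c=lambda im,x,y:cv2.resize(im[y:y+75,x:x+100],None,fx=4,fy=4,interpolation=cv2.INTER_CUBIC)
cv2.imwrite("pics/g.png",cv2.convertScaleAbs(np.hstack([c(im,165,112),c(s,290,235)]),alpha=1.3))
E
```

```text
open t 0.98 p [0.1654 0.6027 0.2139] F [ 0.17 -0.5   0.43] M [-0.   -0.02  0.  ] g 0.449
hover t 3.25 p [0.6224 0.1698 0.1301] F [0.85 0.33 0.74] M [ 0.04  0.01 -0.05] g 0.447
False
down t 4.41 p [0.6231 0.1689 0.0296] F [-0.48  0.59  0.06] M [ 0.03 -0.03 -0.  ] g 0.451
```

View pics/g.png

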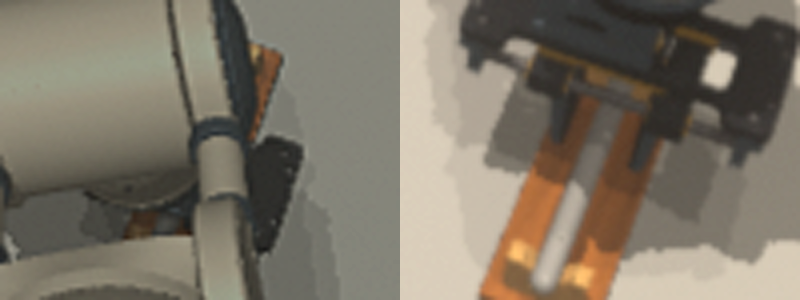

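The scene crop shows the open fingers straddling the rod, which sits about midway between them. The top camera is blocked by the arm. I'll close and lift.

```bash
python3 - <<'E'
from h import *
ctrl.command_gripper(0.0); st("closed")
p=np.array(ctrl.current_tool_pos()); xa=R(SP[2])[:,0]
print("lat",np.dot(ctrl.current_contact_force(),xa))
p[2]=.15; ctrl.move_l(p,vel=.1); ctrl.sleep(.2); st("lift")
# hover behind/above the mouth: nose at jig x=-22, grasp local -25 => TCP = nose-.1225
h=T(JG,[-.022-.1225,0,.11])[0]; print(h, ctrl.current_eef_rot())
ctrl.goto(h,R(JG[2])); ctrl.sleep(.2); st("hover")
im=ctrl.read_camera("top");s=ctrl.read_camera("scene")
cv2.imwrite("pics/top_h.png",im);cv2.imwrite("pics/scene_h.png",s)
c=lambda im,x,y:cv2.resize(im[y:y+90,x:x+80],None,fx=5,fy=5,interpolation=cv2.INTER_CUBIC)
cv2.imwrite("pics/h.png",cv2.convertScaleAbs(np.hstack([c(im,275,110),c(s,180,215)]),alpha=1.3))
E
```

```text
closed t 5.03 p [0.6229 0.1691 0.0292] F [0.08 3.62 2.73] M [ 0.6  -0.03 -0.13] g 0.169
lat 3.4576734089948404
lift t 6.58 p [0.6227 0.1691 0.1496] F [-0.22 -1.16 -2.33] M [-0.02  0.1   0.02] g 0.17
[ 0.48318505 -0.13318932  0.11      ] [[ 3.13951359e-01 -6.86288410e-04 -9.49438820e-01]
 [ 9.49438996e-01 -1.62528781e-04  3.13951535e-01]
 [-3.69772433e-04 -9.99999751e-01  6.00562847e-04]]
hover t 8.05 p [ 0.4837 -0.1326  0.11  ] F [-0.    0.94 -2.64] M [0.03 0.12 0.02] g 0.174
```

View pics/h.png

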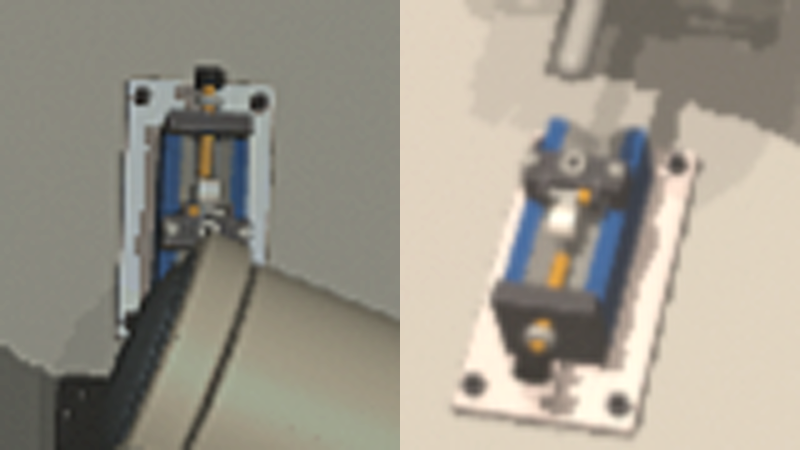

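The rod is held (weight reading about 2.5 N, grip 15.5 mm). Scene crop: nose at (213.6,229.2), bridge bolt at (213.9,246.3), roller at (212,258), rear screw head at (207.6,281.6). I'll compare these with predictions in that camera.

```bash
python3 - <<'E'
from h import *
p=np.array(ctrl.current_tool_pos());d=-np.array(ctrl.current_eef_rot())[:,2]
r=lambda X:proj("scene",X).round(1).tolist()
for k in(.1225,.1145,.0725): print("rod",k,r(p+k*d+[0,0,.019]))
for q in (JG,[.629,-.1375,JG[2]]):
    print("jig",r(T(q,[[-.005,0,.079],[.02,0,.072],[.055,0,.066],[.055,.02,.066],[.055,-.02,.066],[.08,0,.05],[-.045,.015,.0537],[-.045,-.015,.0537]])))
    print(r(T(q,[[-.063,.045,.01],[.097,.045,.01],[.097,-.045,.01]])))
E
python3 -c "
import cv2,numpy as np
s=cv2.imread('pics/scene_h.png')[205:305,170:260]
cv2.imwrite('pics/h2.png',cv2.convertScaleAbs(cv2.resize(s,(540,600),interpolation=cv2.INTER_CUBIC),alpha=1.4))"
```

```text
rod 0.1225 [[213.0, 229.7]]
rod 0.1145 [[213.8, 226.9]]
rod 0.0725 [[217.8, 212.8]]
jig [[213.7, 247.1], [211.6, 257.5], [208.4, 271.5], [216.7, 272.6], [200.1, 270.5], [206.8, 284.2], [224.4, 239.9], [212.8, 238.5]]
[[238.8, 244.7], [225.7, 300.7], [189.1, 295.8]]
jig [[214.8, 247.7], [212.7, 258.1], [209.6, 272.2], [217.9, 273.3], [201.3, 271.1], [207.9, 284.9], [225.5, 240.5], [213.9, 239.0]]
[[239.8, 245.2], [226.8, 301.4], [190.2, 296.5]]
```

View pics/h2.png

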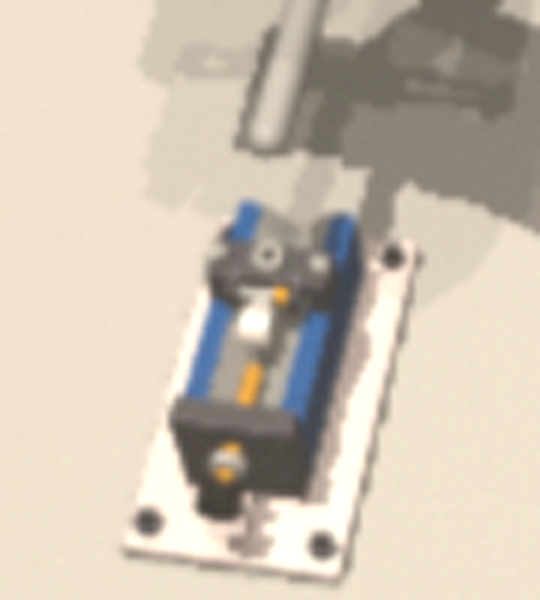

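The rod's predicted position matches the image to within 1 px, and its offset from the V axis is about 0.6 mm. I'll lower it into the mouth by feel.

```bash
python3 - <<'E'
from h import *
Rj=R(JG[2])
def loc(F=None): return np.round(Rj.T@np.array(ctrl.current_contact_force() if F is None else F),2)
h=T(JG,[-.1445,0,.038])[0]
ctrl.move_l(h,vel=.08,ori=Rj); ctrl.sleep(.3); st("above")
h[2]=.0295
print(ctrl.move_l(h,vel=.008,contact_N=2.5)); st("contact"); ctrl.sleep(.2); 
for _ in range(3): print("tool-frame F (lat,down,back)",loc()); ctrl.sleep(.05)
E
```

```text
above t 9.5 p [ 0.4833 -0.1332  0.0383] F [-0.1  -0.14 -1.48] M [-0.01  0.07  0.03] g 0.168
True
contact t 10.43 p [ 0.4832 -0.1332  0.0299] F [0.91 0.9  0.69] M [-0.01 -0.43 -0.03] g 0.166
tool-frame F (lat,down,back) [-0.49 -0.44 -1.08]
tool-frame F (lat,down,back) [-0.67 -0.74 -1.38]
tool-frame F (lat,down,back) [-0.7  -0.7  -1.05]
```

```bash
cat >> h.py <<'E'
Rj=R(JG[2])
def loc(n=1):
    a=[]
    for _ in range(n): a.append(Rj.T@np.array(ctrl.current_contact_force())); ctrl.sleep(.02)
    return np.round(np.mean(a,0),2)
def tgt(nose,z=.0308): return T(JG,[nose-.1225,0,z])[0]
E
python3 - <<'E'
from h import *
print(ctrl.move_l(tgt(-.022),vel=.01,ori=Rj),loc(5))
for n in (-.005,.008,.014,.020,.024):
    r=ctrl.move_l(tgt(n),vel=.02,contact_N=9); st(f"{n} {r}"); print("lat,down,back",loc(4))
    if r: break
s=ctrl.read_camera("scene");cv2.imwrite("pics/scene_s.png",s)
s=s[205:305,170:260];cv2.imwrite('pics/s.png',cv2.convertScaleAbs(cv2.resize(s,(540,600),interpolation=cv2.INTER_CUBIC),alpha=1.4))
E
```

```text
False [-0.32  1.1   0.1 ]
-0.005 False t 12.13 p [ 0.5002 -0.1341  0.0308] F [ 0.18 -0.02 -0.61] M [-0.13 -0.13 -0.06] g 0.166
lat,down,back [-0.71  1.04 -0.09]
0.008 False t 13.0 p [ 0.5133 -0.1347  0.0308] F [ 1.61 -1.18 -0.63] M [-0.09 -0.16 -0.07] g 0.17
lat,down,back [-0.99  0.43 -0.4 ]
0.014 False t 13.52 p [ 0.5194 -0.1351  0.0308] F [ 0.53 -1.02 -1.33] M [-0.19 -0.17 -0.09] g 0.169
lat,down,back [-1.31  0.27 -0.53]
0.02 False t 14.03 p [ 0.5254 -0.1354  0.0309] F [ 0.74 -0.9   1.61] M [-0.13 -0.07 -0.06] g 0.166
lat,down,back [-0.47 -1.01 -0.39]
0.024 False t 14.45 p [ 0.529  -0.1355  0.0308] F [-2.88 -0.8   2.39] M [-0.16  0.4  -0.04] g 0.168
lat,down,back [-1.02 -2.71  2.58]
```

View pics/s.png

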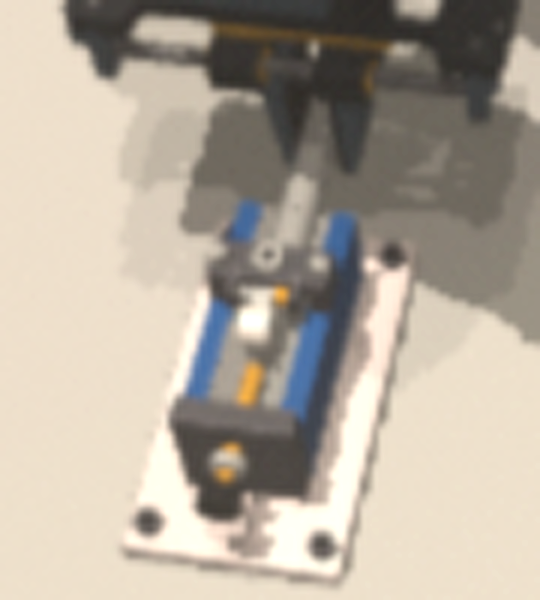

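The nose is at the roller (2.6 N axial), the rod lies in the V, and lateral force is only about 1 N. The screw tip shows at about disp (258,362), so it stands well out and the stop is near nose x of 30–35 mm. I'll continue in fine steps.

```bash
python3 - <<'E'
from h import *
prev=None
for i in range(1,13):
    n=.024+.0007*i
    r=ctrl.move_l(tgt(n),vel=.006,contact_N=5); l=loc(4)
    print(round(n*1e3,1),r,"pos",round(float(np.dot(np.array(ctrl.current_tool_pos())-tgt(0),-Rj[:,2]))*1e3,2),l,round(ctrl.current_t(),2))
    if r or l[2]>7.5: break
E
```

```text
24.7 False pos 24.48 [-1.62 -3.39  4.28] 14.9
25.4 False pos 25.37 [-1.04 -3.55  4.19] 15.23
26.1 False pos 26.14 [-1.27 -4.04  3.87] 15.57
26.8 False pos 26.83 [-1.52 -3.49  4.58] 15.9
27.5 False pos 27.57 [-1.82 -3.42  4.11] 16.23
28.2 False pos 28.23 [-1.43 -3.88  4.28] 16.57
28.9 False pos 28.93 [-1.72 -3.72  4.12] 16.9
29.6 False pos 29.6 [-2.02 -3.28  4.43] 17.23
30.3 False pos 29.73 [-2.24 -4.76  7.18] 17.57
31.0 True pos 29.71 [-1.31 -6.78  1.26] 17.84
```

Sliding took about 4.2 N. The axial position stalled at 29.7 mm and the force rose, so the nose has met the stop. Now I'll load it gently to about 11 N total.

```bash
python3 - <<'E'
from h import *
print("rest",loc(8))
t0=None
n=.0299
while n<.0335:
    ctrl.move_l(tgt(n),vel=.004); l=loc(5)
    print(round(n*1e3,2),"pos",round(float(np.dot(np.array(ctrl.current_tool_pos())-tgt(0),-Rj[:,2]))*1e3,2),l,round(ctrl.current_t(),2))
    if l[2]>10.5: break
    n+=.0003
for _ in range(6): print(loc(6))
print(n); st()
E
```

```text
rest [-1.11 -6.58  1.21]
29.9 pos 29.7 [-1.69 -3.9   5.07] 18.53
30.2 pos 29.72 [-2.2  -5.14  6.57] 18.87
30.5 pos 29.75 [-2.24 -5.69  8.53] 19.2
30.8 pos 29.72 [-3.04 -6.42  9.63] 19.53
31.1 pos 29.78 [-3.49 -7.4  10.88] 19.87
[-3.54 -7.52 10.74]
[-3.23 -7.19 11.04]
[-3.19 -7.61 10.88]
[-3.36 -7.44 10.93]
[-3.73 -7.16 11.15]
[-3.7  -7.56 11.22]
0.031100000000000006
 t 20.47 p [ 0.5349 -0.1357  0.0306] F [-10.76  -2.86   8.01] M [-0.44  1.67 -0.17] g 0.167
```

The stop is rigid at 29.7 mm, and I held about 6.8 N over sliding for 0.7 s. I'll relieve the lateral and vertical preload slightly, hold again, then look before releasing.

```bash
python3 - <<'E'
from h import *
a=tgt(.0311,.0312)-.0004*Rj[:,0]
ctrl.move_l(a,vel=.004); print(loc(6))
l=loc(6)
b=a-.0001*np.sign(-l[0])*Rj[:,0]*min(4,abs(l[0])*2)
ctrl.move_l(b,vel=.004); 
for _ in range(5): print(loc(6))
st()
np.save("rel.npy",b)
s=ctrl.read_camera("scene")[205:305,170:260];cv2.imwrite('pics/p.png',cv2.convertScaleAbs(cv2.resize(s,(540,600),interpolation=cv2.INTER_CUBIC),alpha=1.4))
E
```

```text
[-1.32 -4.57  9.94]
[ 0.5  -5.2   9.52]
[ 0.3  -4.97  9.67]
[ 0.   -4.89  9.52]
[ 0.45 -4.76  9.42]
[ 0.3  -4.85  9.34]
 t 21.71 p [ 0.5349 -0.1359  0.0309] F [-9.7   0.3   4.47] M [ 0.12  1.43 -0.04] g 0.17
```

View pics/p.png

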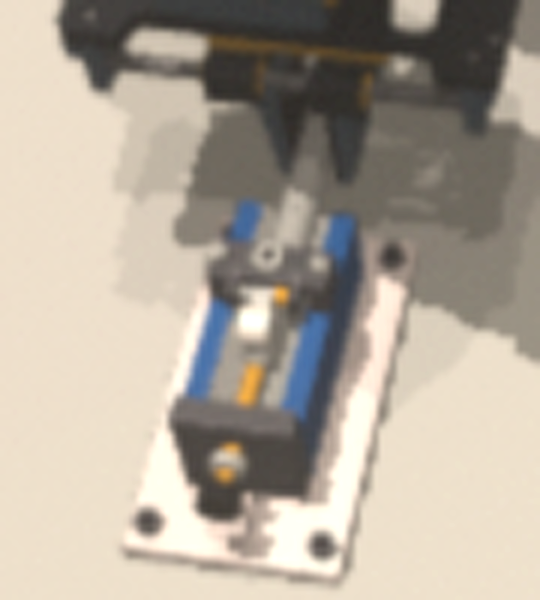

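The grey nose has emerged past the roller and meets the brass tip at about disp (262,358). Lateral force is now nulled. I'll restore about 11 N, hold 0.6 s, release and withdraw.

```bash
python3 - <<'E'
from h import *
b=np.load("rel.npy")-.00035*Rj[:,2]
ctrl.move_l(b,vel=.004)
for _ in range(5): print(loc(6))
ctrl.command_gripper(.35); ctrl.sleep(.2); st("open"); print(loc(5))
p=np.array(ctrl.current_tool_pos()); p[2]=.15
print(ctrl.move_l(p,vel=.08,contact_N=6)); st("up")
q=p.copy();q[0]-=.1;q[2]=.25
ctrl.goto(q,Rj); ctrl.sleep(.3); st("clear"); print(loc(5))
s=ctrl.read_camera("scene")
s=s[185:285,180:260];cv2.imwrite('pics/e.png',cv2.convertScaleAbs(cv2.resize(s,(480,600),interpolation=cv2.INTER_CUBIC),alpha=1.4))
E
```

```text
[-0.53 -5.85 11.  ]
[-0.36 -5.7  10.72]
[-0.35 -5.8  10.73]
[-0.07 -5.66 11.29]
[-0.21 -5.67 10.74]
open t 23.18 p [ 0.5366 -0.1365  0.0312] F [-0.41 -0.61 -0.21] M [ 0.11 -0.03  0.  ] g 0.353
[ 0.14 -0.01  0.01]
False
up t 24.89 p [ 0.5364 -0.1364  0.1495] F [ 0.3   0.31 -0.11] M [ 0.02 -0.05 -0.01] g 0.353
clear t 25.82 p [ 0.4368 -0.1364  0.2492] F [ 0.53 -0.64 -0.38] M [ 0.02  0.   -0.03] g 0.35
[ 0.13  0.07 -0.11]
```

View pics/e.png

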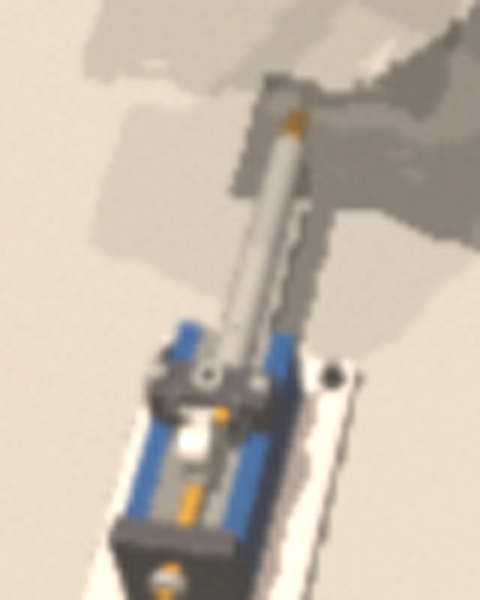

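```bash
python3 - <<'E'
from h import *
for z in(.05,.045,.04): print(z,proj("scene",T(JG,[[-.1655,0,z],[-.1515,0,z]])).round(1).tolist())
E
```

```text
0.05 [[228.8, 203.1], [227.7, 207.2]]
0.045 [[229.0, 204.3], [227.9, 208.3]]
0.04 [[229.2, 205.4], [228.1, 209.4]]
```

The tail is at (229.3, 203.2). The prediction for a level, seated rod is (229.3, 203.1) once the 0.5 px camera bias is included. The rod is level, aligned and seated, so I'm handing in.

```bash
python3 -c "
from bench import ctrl
ctrl.sign_off();print(ctrl.current_t())"
```

```text
the job is handed in; nothing more can be done
the job is handed in; nothing more can be done
```

I laid the spindle domed end first in the V, slid it under the roller to the stop screw, pressed it there, released it and handed the job in. No verdict is reported. My last clock reading before handing in was about 26 s of the 58 s allowed.

- **Sliding and stop:** sliding took about 4.2 N. The spindle stalled firmly with its nose at a nominal jig x of 29.7 mm, so the screw stands about 25 mm out of the end plate.
- **Pressing:** I leaned on it twice with about 11 N in total, roughly 6.7 N more than sliding, for over 0.6 s each time. The most I read was 11.3 N in total, so by estimate the screw stayed below its 15 N limit.
- **After release:** the tool force read zero, and the arm moved clear without touching anything. The journal end appears within 0.1 px of where a level, seated spindle's would be, after the 0.5 px camera bias, so it looks level and straight in the V.
- **Not checked directly:** the residual force on the screw after release, the force on each flank and the roller angle can't be read, so I inferred them from the forces and pictures. I kept clear of the mug, jar, biscuits and screwdriver, but took no final picture of them.
- **Disagreement:** the two cameras differed by about 3 to 5 mm on positions. I averaged them and relied on feel for the fit.

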